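# Hang the terminal caddy on its cleat stand

## Task

Hang the grey parts caddy on the cleat stand: lift it by its red grip, tip its front up so that the angled strip on its back drops behind the sloping yellow cleat, then swing it level so its rear foot goes in under the black keeper bar and lies flat on the plate. The plate's height is set by hand and not measured, so feel for the seat and press with no more than about 10 N, and let the foot land softly without forcing the caddy past flush; hang the caddy about midway along the cleat, let go, and leave the other parts on the bench where they are.

Things in the scene. Friction and masses are not known exactly. Their poses are not given: they have to be found in the camera images.
- caddy: Loose grey open tray, 0.3 to 0.5 kg, 100 (x) x 120 (y) x 100 mm high, with a 6 mm middle divider along x that carries a red grip. Origin under the tray's centre, z up, x to its front. On its rear (-x): an angled aluminium strip at the top, an aluminium foot at the bottom.
- grip (a point): Centre of the caddy's red grip, a bar along x: 92 long, 14 wide (y), 36 high, its top 160 mm above the caddy's underside; this point is 142 mm above the origin. Axes as the caddy's. It may be pinched across y with the fingers straight down or leaning fore or aft.
- strip_edge (a point): On the caddy: front-side edge of the strip's free lower end, mid-length, at (-68.8, 0, 62) mm in the caddy's frame. The strip is a flat plate 6 thick, 110 long (y), 30 deg from the vertical: from here it runs up and forward to the top of the rear wall (x = -50). Its end's other edge is 5.2 mm rearward, 3 mm higher. Axes as the caddy's.
- foot_face (a point): On the caddy: middle of the rear face of its foot, at (-73.5, 0, 7) mm in the caddy's frame. The foot is a bar 110 long (y), 14 high (caddy z 0 to 14), standing back from the rear wall. Axes as the caddy's.
- stand: Fixed stand. Origin on the bench below the middle of its white plate's front face (x = 0); x points out of the plate, away from the robot, to the side where the caddy hangs; z up. Plate 240 wide (y), 8 thick; posts and 12 mm base behind (base x -120 to 30). The plate with its cleat and keeper bar is clamped at a hand-set height, not measured: up to 7 mm above or below nominal. It does not give.
- seat_nominal (a point): On the plate's face, the seat line at NOMINAL height (110 mm; true one within 7 mm). From the true line: plate 75 below to 42 above. Yellow cleat 200 long, 5 thick, leans out 30 deg from the vertical: its plate-side face starts at the plate 9 below, is 5.2 out at the line, ends 12.2 out, 12 above; outermost 16.5 out, 9.6 above. Home, strip_edge is on the line, 5.2 out. Axes as the stand's.
- keeper_nominal (a point): Middle of the front face of the black keeper bar at NOMINAL height (71 mm): 200 long, 10 high, stands out 10 mm, its underside 44 mm below the seat line and tied to it. Home, the caddy is level and the foot's top is 4 mm below the bar, its face within 1 mm of the plate. The foot gets in or out only with the caddy's front tipped up about 20 to 30 deg. Axes as the stand's.
- driver: Red screwdriver lying on the bench, bystander; origin at its underside.
- relay: Yellow module 90 x 36 x 70 mm on the bench, bystander; origin under its centre.
- breaker: White module 70 x 54 x 75 mm on the bench, bystander; origin under its centre.
Things that resemble listed ones, but are neither listed nor needed, are in the scene too. There is more than one size of the caddy; the job needs the smallest.

How it is judged:
By the outcome, as a careful person would: the job done as asked, in the order asked, and still so for the second after the job is handed in, with the robot touching nothing.
It also fails if it takes over 59 s, if anything falls off the work surface, if the arm or the gripper's body presses on something with over 40 N, if the wrist force passes 120 N, or if a joint passes its speed limit or range.

## Robot

A 6-joint arm with a two-finger parallel gripper is mounted at the origin on the work surface. World frame = base frame: x ahead of the robot, y to its left, z up, the work surface at z = 0. Lengths are in mm, angles in rad, forces in N, time in s.
With the tool pointing down it reaches from about 350 to 975 mm from the base axis. Payload 7.1 kg.
Tool frame: the origin (TCP) lies at the very end of the fingers, on their centre line; the grasp point (between the pads) lies 19 mm behind it (ctrl.tcp_to_grasp is the distance from the TCP to the grasp point, in mm); z points along the fingers, x is the direction in which the jaws open and shut, and the axes are right-handed (so a half turn about z gives the same grasp; the last joint's range is limited). The gripper opens to 88 mm and grips with 3 to 60 N. Pads are 20 mm wide; open, the fingers measure 115 mm over their backs; the gripper's body (75 mm by 178 mm) begins 61 mm behind the grasp point.
Start: joints at [-1.252, 0.423, 1.63, -0, 1.089, -0.019], TCP at [207.15, -589.656, 222.675] pointing down, gripper open.
Joint ranges: [-3, 3], [-0.9, 2.11], [0.09, 2.58], [-1.31, 4.45], [0.11, 2.69], [-2.54, 2.54]. Speed limits (rad/s): [2.39, 2.39, 3.01, 3.14, 3.14, 3.14].

## Interface

Orientations are given as a rotation vector (axis times angle).
In Python, from workcell import get_obs, viewer, ctrl, masks_of gives the robot as it stands. The module is installed in compiled form; this text tells all that it offers.
- The arm moves only by the shell command python3 -m inch 'ROWS'. ROWS is JSON, a list of rows, each an object of numbers: "tx", "ty", "tz": the shift along the tool's x, y, z in cm; "ax", "ay", "az": the turn, a rotation vector about the tool's x, y, z in degrees; "jaw": the opening, from 0 (shut) to 1 (fully open). In form: [{"tx": .., "ty": .., "tz": .., "ax": .., "ay": .., "az": .., "jaw": ..}, ...]. A call has 1 to 12 rows; each row shifts and turns the commanded pose from where the row before left it, along the tool's axes as they then stand; what a row does not reach is not made up. A row lasts 1/8 s, in which the tool goes at most 62.5 mm and 10.7 degrees, less where a joint would pass 70% of its speed; a pose out of reach is approached as far as the arm can. A call is refused whole if a number of a shift passes 6.25 or a number of a turn 10.7, either way. A call with a gripper value outside its range is refused whole. The fingers move at their own pace and stop on an object; the grip force is fixed at half the most. Time passes only in rows, so rows that do not move let the fingers close. It gives the time, the measured TCP pose, the force and the opening at its end, in the units of the state.
- get_obs(): the state, without advancing time (a new reading comes with each control period).
- viewer.get_image(name): name is "scene" or "top"; returns (picture, depth): 480x640x3 uint8, red, green, blue; 480x640 float32, mm along the optical axis (not along the pixel's ray), 0 where there is no reading.
- viewer.get_calibration(name): a dict with "fx", "fy", "cx", "cy" (pixels), "distortion" ([k1, k2, p1, p2, k3] as OpenCV has them; the pictures are not rectified), "rvec" (rotation vector, rad) and "tvec" (3), from world to camera coordinates, as OpenCV has them. Camera axes: x right, y down, z forward; pixel columns grow to the right and rows downward; lengths in mm; the calibration is good to about 2 mm. A picture is of the moment at which its call begins. get_calibration takes no time and is no camera call.
- ctrl.close_job(): hands the job in, once; it reports no verdict.
Trained networks look in the newest picture that a camera, given by its name, has taken for a name from the list of things; names that differ only in an ending like _2 or _b are one class to them, and where a whole thing is asked for, a point or a joint stands for the part that bears it (a point fixed in the world has none). Each returns a list of dicts, best first, with "score" (0 to 1); they miss things now and then, are a little off and sometimes report something else, mostly with a low value. They report only what shows in the picture. A call takes as long as a camera call. They do not tell look-alikes from the thing itself.
- masks_of(camera, thing): "pixels" (480x640 bool, what is visible of it) and "location" ([column, row] in pixels, amid what is visible of it).
The state is a dict: "t": time; "qpos": joint angles; "qvel": joint speeds; "joint_torque": joint torques, N m; "ee_pos": TCP position; "orientation": TCP orientation; "ft_force": force on the tool from outside, world axes, zero at the start; "moment": the same for the moment, N m; "width": finger opening in mm.
Only numpy, scipy, OpenCV 4.12 (cv2) and the standard library are available. Lean on these libraries where they do the work, as an engineer would, in place of code of your own. Each camera call takes 0.05 s, during which the arm holds its last target. There are 200 camera calls.

## Working session

There is one attempt and no reset: what is moved stays moved. The work goes in short steps, Python scripts to look and compute and a shell command to move; the robot and the scene stay as the last step left them, time stands still between calls to the robot, and variables do not carry over. Pictures are saved under pics/ and viewed, about 8 in all and at most 12, crops included, and the job is handed in when it is done.

```bash
mkdir -p pics
cat > h.py <<'E'
import numpy as np, cv2
from workcell import get_obs, viewer, ctrl, masks_of
from scipy.spatial.transform import Rotation as R
def grab(n,save=None):
    im,d=viewer.get_image(n)
    if save: cv2.imwrite('pics/'+save+'.png',im[:,:,::-1])
    np.savez('last_'+n+'.npz',im=im,d=d)
    return im,d
def world(n,d):
    c=viewer.get_calibration(n)
    K=np.array([[c['fx'],0,c['cx']],[0,c['fy'],c['cy']],[0,0,1.]])
    v,u=np.mgrid[0:480,0:640]
    p=cv2.undistortPoints(np.stack([u,v],-1).reshape(-1,1,2).astype(float),K,np.array(c['distortion'])).reshape(480,640,2)
    P=np.dstack([p[...,0]*d,p[...,1]*d,d])
    Rm=cv2.Rodrigues(np.array(c['rvec'],float))[0]
    W=(P-np.array(c['tvec']).ravel())@Rm
    W[d<=0]=np.nan
    return W
E
python3 - <<'E'
from h import *
print(get_obs())
for n in ('scene','top'):
    im,d=grab(n,n+'0'); W=world(n,d)
    c=viewer.get_calibration(n); print(n,c, -cv2.Rodrigues(np.array(c['rvec'],float))[0].T@np.array(c['tvec']).ravel())
    for t in ('caddy','grip','stand','seat_nominal','driver','relay','breaker'):
        try:
            for m in masks_of(n,t):
                px=m['pixels']; w=W[px]; w=w[~np.isnan(w[:,0])]
                print(n,t,round(m['score'],2),np.round(m['location']),px.sum(),np.round(np.percentile(w,[2,50,98],axis=0)).tolist() if len(w) else None)
        except Exception as e: print(t,e)
E
```

```text
{'t': 0.0, 'qpos': array([-1.25199946e+00,  4.23848940e-01,  1.63071519e+00, -1.29203426e-05,
        1.08858834e+00, -1.89837722e-02]), 'qvel': array([ 0.00085312, -0.00063188, -0.00040619, -0.00055475, -0.0001115 ,
        0.00017903]), 'joint_torque': array([-1.01809292e-03, -5.44624364e+01, -2.73666698e+01,  6.42669504e-02,
        2.28322099e-02, -1.19371466e-04]), 'ee_pos': array([ 206.97240127, -589.12880914,  221.88674676]), 'orientation': array([-2.56249051e+00,  1.81589763e+00,  1.98192327e-03]), 'ft_force': array([-0.4096379 ,  0.62488711, -0.06686512]), 'moment': array([ 0.03258128, -0.0075884 ,  0.04687555]), 'width': 87.5839893904081}
scene {'fx': 438.15112494638026, 'fy': 438.15112494638026, 'cx': 329.9818527905144, 'cy': 239.9507643564394, 'distortion': array([-0.09703087,  0.        ,  0.        ,  0.        ,  0.        ]), 'rvec': array([ 2.31395791,  1.01238176, -0.34999658]), 'tvec': array([-287.11565487, -182.51067643, 1333.62860494])} [ 900.09995665 -429.60852693  948.4552619 ]
scene caddy 0.84 [372. 134.] 4470 [[120.0, 280.0, 11.0], [213.0, 345.0, 111.0], [290
[... 1990 characters left out ...]
grip 0.6 [238. 184.] 2682 [[491.0, 155.0, -0.0], [557.0, 217.0, 66.0], [622.0, 284.0, 162.0]]
top stand 0.74 [405. 218.] 5260 [[405.0, -330.0, 5.0], [487.0, -217.0, 15.0], [546.0, -103.0, 155.0]]
top stand 0.2 [156. 198.] 628 [[491.0, 423.0, 5.0], [521.0, 451.0, 50.0], [563.0, 490.0, 77.0]]
top seat_nominal 0.86 [402. 215.] 5279 [[405.0, -329.0, 5.0], [487.0, -217.0, 15.0], [546.0, -103.0, 155.0]]
top relay 0.95 [326. 206.] 519 [[470.0, -36.0, 2.0], [507.0, -11.0, 46.0], [558.0, 13.0, 74.0]]
top breaker 0.88 [154. 198.] 703 [[489.0, 423.0, -3.0], [522.0, 453.0, 48.0], [568.0, 503.0, 77.0]]
top breaker 0.29 [403. 216.] 5282 [[406.0, -330.0, 5.0], [487.0, -217.0, 15.0], [546.0, -103.0, 155.0]]
```

View pics/scene0.png

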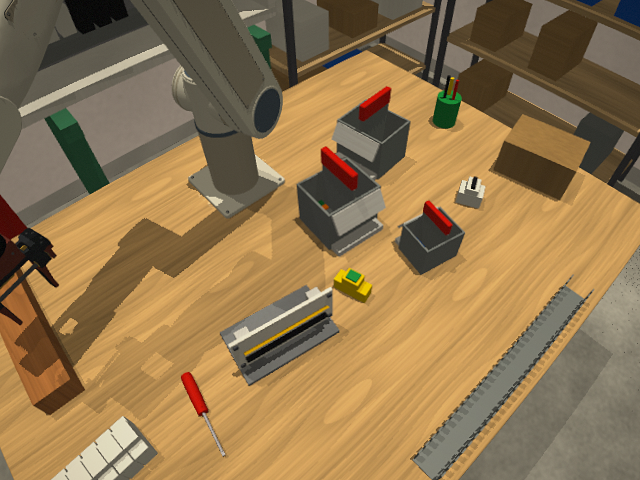

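View pics/top0.png

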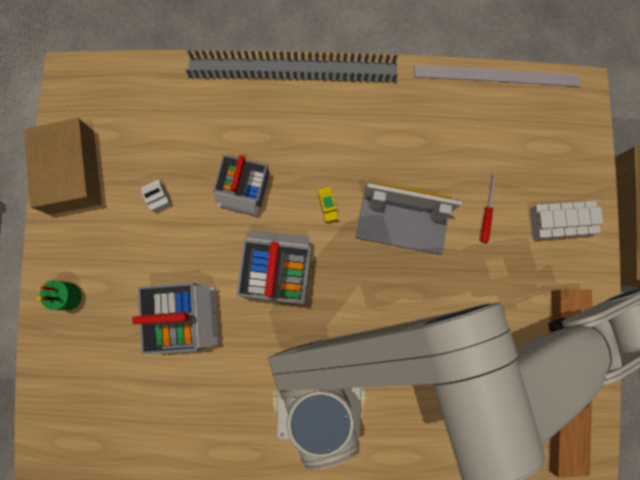

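Run:
```python
from h import *
for n in('scene','top'):
    z=np.load(f'last_{n}.npz'); im,d=z['im'].astype(int),z['d']; W=world(n,d)
    x,y,zz=W[...,0],W[...,1],W[...,2]
    red=(im[...,0]>120)&(im[...,1]<90)&(im[...,2]<90)
    g=red&(x>480)&(x<640)&(y>130)&(y<300)&(zz>154)&(zz<170)
    p=W[g]; q,s,ang=cv2.minAreaRect(p[:,:2].astype(np.float32))
    print(n,'grip',g.sum(),p.mean(0),q,s,ang)
    b=(x>470)&(x<640)&(y>130)&(y<300)&(zz>92)&(zz<108)
    print('tray rim',b.sum(),cv2.minAreaRect(W[b][:,:2].astype(np.float32)))
    # stand: yellow cleat, plate top
    yl=(im[...,0]>140)&(im[...,1]>100)&(im[...,2]<90)&(y<-80)&(y>-360)&(x>380)&(zz>80)
    p=W[yl]
    if len(p):
        print('cleat',len(p),np.percentile(p,[1,50,99],axis=0).round(1).tolist(),cv2.minAreaRect(p[:,:2].astype(np.float32)), cv2.fitLine(p[:,:2].astype(np.float32),cv2.DIST_HUBER,0,.01,.01).ravel())
    w=(y<-80)&(y>-360)&(x>380)&(x<640)&(zz>140)&(im.min(-1)>150)
    p=W[w]
    if len(p): print('platetop',len(p),np.percentile(p,[1,25,50,75,99],axis=0).round(1).tolist(),cv2.minAreaRect(p[:,:2].astype(np.float32)))
    bs=(y<-80)&(y>-360)&(x>380)&(x<640)&(zz>7)&(zz<20)
    p=W[bs]; print('base',cv2.minAreaRect(p[:,:2].astype(np.float32)),np.median(p[:,2]))
```

```text
scene grip 165 [571.81909957 217.88551458 158.12412359] (570.3031005859375, 218.5255126953125) (14.733366966247559, 89.60325622558594) 78.6395263671875
tray rim 525 ((565.7994384765625, 219.21109008789062), (123.02069091796875, 107.65863800048828), 77.07390594482422)
cleat 326 [[514.5, -324.3, 81.2], [541.9, -231.4, 120.9], [559.4, -123.9, 125.5]] ((538.6314086914062, -223.02487182617188), (209.2599334716797, 19.93181037902832), 80.59059143066406) [ 1.6543004e-01  9.8622155e-01  5.4290863e+02 -2.3021996e+02]
platetop 459 [[488.3, -340.5, 140.2], [514.5, -291.4, 151.1], [523.9, -223.7, 152.4], [534.5, -155.4, 153.5], [546.5, -110.2, 156.0]] ((515.8224487304688, -223.9285888671875), (238.07403564453125, 32.13666534423828), 80.9520034790039)
base ((486.0625305175781, -218.1454620361328), (240.112548828125, 153.08351135253906), 79.98635864257812) 11.189058888885524
top grip 183 [566.63478767 220.02759072 159.85098705] (567.4817504882812, 220.29336547851562) (14.310748100280762, 89.34866333007812) 77.60941314697266
tray rim 477 ((562.7262573242188, 220.85696411132812), (123.09868621826172, 114.5199966430664), 77.88838195800781)
cleat 139 [[524.4, -325.8, 115.0], [542.9, -231.4, 123.1], [559.8, -135.1, 131.1]] ((541.2399291992188, -233.71363830566406), (202.1841583251953, 12.978721618652344), 79.02336120605469) [ 1.6405070e-01  9.8645192e-01  5.4182770e+02 -2.3172466e+02]
platetop 132 [[488.4, -310.6, 140.1], [518.1, -245.3, 149.8], [525.5, -182.1, 153.0], [535.2, -139.4, 155.1], [544.3, -114.0, 159.7]] ((514.9451293945312, -211.7869110107422), (208.3191375732422, 28.152379989624023), 80.25153350830078)
base ((509.72381591796875, -220.11053466796875), (258.04693603515625, 277.9144287109375), 0.23362243175506592) 12.359893825424235
```

The small caddy's grip is at scene px (437,217) and top px (237,173), which is about (569, 219, 158) mm. Its yaw is about -12° and its rear strip faces the robot. The stand's plate, cleat and base sit at top px (405,218) with yaw about -9.5°. The two larger caddies, at top px (275,268) and (178,318), are the decoys. Next I'll raise the arm, travel over and turn.

```bash
python3 -m inch '[{"tz":-5},{"tz":-5},{"tx":-4.29,"ty":-4.06},{"tx":-4.29,"ty":-4.06},{"tx":-4.29,"ty":-4.06},{"tx":-4.29,"ty":-4.06},{"tx":-4.29,"ty":-4.06},{"tx":-4.29,"ty":-4.06},{"tx":-4.29,"ty":-4.06},{"tx":-4.29,"ty":-4.06},{"tx":-4.29,"ty":-4.06},{"tx":-4.29,"ty":-4.06}]'
python3 -m inch '[{"tx":-4.29,"ty":-4.06},{"tx":-4.29,"ty":-4.06},{"tx":-4.29,"ty":-4.06},{"tx":-4.29,"ty":-4.06},{"tx":-4.29,"ty":-4.06},{"az":-10.6},{"az":-10.6},{"az":-10.6},{"az":-10.6},{"az":-10.6},{"az":-10.6},{"az":-10.6}]'
python3 -m inch '[{"az":-10.6},{"az":-10.6},{"az":-10.6},{"az":-10.6},{"az":-10.6},{"az":-10.6},{"az":-10.6},{}]'
cat >> h.py <<'E'
def to(target,Rt=None):
    """print shift (cm, tool axes) and turn (deg) from measured pose"""
    o=get_obs(); Rm=R.from_rotvec(o['orientation'])
    print('shift',(Rm.inv().apply(np.array(target)-o['ee_pos'])/10).round(2), 'turn',None if Rt is None else np.degrees((Rm.inv()*Rt).as_rotvec()).round(2))
def stat():
    o=get_obs(); Rm=R.from_rotvec(o['orientation']).as_matrix()
    print(round(o['t'],2),'p',o['ee_pos'].round(1),'x',Rm[:,0].round(3),'z',Rm[:,2].round(3),'yawx',np.degrees(np.arctan2(Rm[1,0],Rm[0,0])).round(1),'F',o['ft_force'].round(1),'M',o['moment'].round(2),'w',round(o['width'],1),'q',o['qpos'].round(2))
def Rd(yaw,tip=0):
    """tool x along caddy +y, z down, caddy front tipped up by tip deg"""
    c=R.from_euler('z',yaw,degrees=True)*R.from_euler('y',-tip,degrees=True)
    return c*R.from_matrix(np.array([[0,1,0],[1,0,0],[0,0,-1.]]).T)
E
python3 -c "
from h import *
stat(); to([569,219.4,125],Rd(-12))"
```

```text
0.8 p [ 207.1 -589.7  222.7] x [ 0.331 -0.943  0.   ] z [-0. -0. -1.] yawx -70.6 F [-0.1  0.   0.4] M [0.03 0.03 0.01] w 88.3 q [-1.25  0.42  1.63 -0.    1.09 -0.02]
shift [-64.34 -60.95   9.77] turn [   0.      0.   -148.65]$[0]: bad value
$[0]: bad value
$[0]: bad value
```

The rows seem to need every key.

```bash
python3 -m inch '[{"tx":0,"ty":0,"tz":-5,"ax":0,"ay":0,"az":0,"jaw":1},{"tx":0,"ty":0,"tz":-5,"ax":0,"ay":0,"az":0,"jaw":1}]'
```

```text
t: 1.05
ee_pos: [207.0, -589.3, 323.3]
orientation: [-2.562, 1.816, 0.002]
ft_force: [0.5, 0.2, 0.6]
width: 87.8
```

```bash
python3 -m inch '[{"tx":-4.29,"ty":-4.06,"tz":0,"ax":0,"ay":0,"az":0,"jaw":1},{"tx":-4.29,"ty":-4.06,"tz":0,"ax":0,"ay":0,"az":0,"jaw":1},{"tx":-4.29,"ty":-4.06,"tz":0,"ax":0,"ay":0,"az":0,"jaw":1},{"tx":-4.29,"ty":-4.06,"tz":0,"ax":0,"ay":0,"az":0,"jaw":1},{"tx":-4.29,"ty":-4.06,"tz":0,"ax":0,"ay":0,"az":0,"jaw":1},{"tx":-4.29,"ty":-4.06,"tz":0,"ax":0,"ay":0,"az":0,"jaw":1},{"tx":-4.29,"ty":-4.06,"tz":0,"ax":0,"ay":0,"az":0,"jaw":1},{"tx":-4.29,"ty":-4.06,"tz":0,"ax":0,"ay":0,"az":0,"jaw":1},{"tx":-4.29,"ty":-4.06,"tz":0,"ax":0,"ay":0,"az":0,"jaw":1},{"tx":-4.29,"ty":-4.06,"tz":0,"ax":0,"ay":0,"az":0,"jaw":1},{"tx":-4.29,"ty":-4.06,"tz":0,"ax":0,"ay":0,"az":0,"jaw":1},{"tx":-4.29,"ty":-4.06,"tz":0,"ax":0,"ay":0,"az":0,"jaw":1}]'
python3 -m inch '[{"tx":-4.29,"ty":-4.06,"tz":0,"ax":0,"ay":0,"az":0,"jaw":1},{"tx":-4.29,"ty":-4.06,"tz":0,"ax":0,"ay":0,"az":0,"jaw":1},{"tx":-4.29,"ty":-4.06,"tz":0,"ax":0,"ay":0,"az":0,"jaw":1},{"tx":0,"ty":0,"tz":0,"ax":0,"ay":0,"az":-10.6,"jaw":1},{"tx":0,"ty":0,"tz":0,"ax":0,"ay":0,"az":-10.6,"jaw":1},{"tx":0,"ty":0,"tz":0,"ax":0,"ay":0,"az":-10.6,"jaw":1},{"tx":0,"ty":0,"tz":0,"ax":0,"ay":0,"az":-10.6,"jaw":1},{"tx":0,"ty":0,"tz":0,"ax":0,"ay":0,"az":-10.6,"jaw":1},{"tx":0,"ty":0,"tz":0,"ax":0,"ay":0,"az":-10.6,"jaw":1},{"tx":0,"ty":0,"tz":0,"ax":0,"ay":0,"az":-10.6,"jaw":1},{"tx":0,"ty":0,"tz":0,"ax":0,"ay":0,"az":-10.6,"jaw":1}]'
python3 -m inch '[{"tx":0,"ty":0,"tz":0,"ax":0,"ay":0,"az":-10.6,"jaw":1},{"tx":0,"ty":0,"tz":0,"ax":0,"ay":0,"az":-10.6,"jaw":1},{"tx":0,"ty":0,"tz":0,"ax":0,"ay":0,"az":-10.6,"jaw":1},{"tx":0,"ty":0,"tz":0,"ax":0,"ay":0,"az":-10.6,"jaw":1},{"tx":0,"ty":0,"tz":0,"ax":0,"ay":0,"az":-10.6,"jaw":1},{"tx":0,"ty":0,"tz":0,"ax":0,"ay":0,"az":-10.6,"jaw":1},{"tx":0,"ty":0,"tz":0,"ax":0,"ay":0,"az":0,"jaw":1}]'
python3 -c "
from h import *
stat(); to([569,219.4,125],Rd(-12))"
```

```text
t: 2.55
ee_pos: [496.8, 59.5, 323.0]
orientation: [-2.563, 1.816, -0.001]
ft_force: [-0.1, -0.3, 0.5]
width: 88.0
t: 3.92
ee_pos: [568.4, 219.3, 322.7]
orientation: [3.116, 0.397, -0.0]
ft_force: [0.5, -0.1, -0.4]
width: 87.8
t: 4.8
ee_pos: [568.4, 219.3, 322.7]
orientation: [-2.447, -1.97, 0.0]
ft_force: [-0.1, -0.1, -0.4]
width: 87.6
4.8 p [568.4 219.3 322.7] x [ 0.214  0.977 -0.   ] z [-0. -0. -1.] yawx 77.7 F [-0.1 -0.1 -0.4] M [ 0.08 -0.15  0.  ] w 87.6 q [ 0.35  0.3   1.57 -0.    1.27 -1.01]
shift [ 0.03  0.06 19.77] turn [-0.    0.   -0.34]
```

```bash
python3 -m inch '[{"tx":0,"ty":0,"tz":5,"ax":0,"ay":0,"az":0,"jaw":1},{"tx":0,"ty":0,"tz":5,"ax":0,"ay":0,"az":0,"jaw":1},{"tx":0,"ty":0,"tz":5,"ax":0,"ay":0,"az":0,"jaw":1},{"tx":0,"ty":0,"tz":3,"ax":0,"ay":0,"az":0,"jaw":1},{"tx":0,"ty":0,"tz":1.7,"ax":0,"ay":0,"az":0,"jaw":1},{"tx":0,"ty":0,"tz":0,"ax":0,"ay":0,"az":0,"jaw":0.3},{"tx":0,"ty":0,"tz":0,"ax":0,"ay":0,"az":0,"jaw":0.3},{"tx":0,"ty":0,"tz":0,"ax":0,"ay":0,"az":0,"jaw":0},{"tx":0,"ty":0,"tz":0,"ax":0,"ay":0,"az":0,"jaw":0},{"tx":0,"ty":0,"tz":0,"ax":0,"ay":0,"az":0,"jaw":0}]'
python3 -c "
from h import *
stat()"
```

```text
t: 6.05
ee_pos: [568.7, 219.4, 126.2]
orientation: [2.446, 1.972, 0.001]
ft_force: [-0.6, 0.4, 0.2]
width: 41.0
6.05 p [568.7 219.4 126.2] x [0.212 0.977 0.   ] z [ 0.001  0.    -1.   ] yawx 77.7 F [-0.6  0.4  0.2] M [ 0.04 -0.17  0.03] w 41.0 q [ 0.35  0.52  1.73  0.    0.89 -1.01]
```

```bash
python3 -m inch '[{"tx":0,"ty":0,"tz":0,"ax":0,"ay":0,"az":0,"jaw":0},{"tx":0,"ty":0,"tz":0,"ax":0,"ay":0,"az":0,"jaw":0},{"tx":0,"ty":0,"tz":0,"ax":0,"ay":0,"az":0,"jaw":0},{"tx":0,"ty":0,"tz":0,"ax":0,"ay":0,"az":0,"jaw":0},{"tx":0,"ty":0,"tz":0,"ax":0,"ay":0,"az":0,"jaw":0}]'
python3 -c "
from h import *
stat()"
```

```text
t: 6.68
ee_pos: [568.3, 219.3, 125.5]
orientation: [-2.446, -1.972, 0.0]
ft_force: [0.6, 0.5, -1.7]
width: 13.5
6.67 p [568.3 219.3 125.5] x [ 0.212  0.977 -0.   ] z [-0. -0. -1.] yawx 77.8 F [ 0.6  0.5 -1.7] M [ 0.22 -0.16 -0.03] w 13.5 q [ 0.35  0.52  1.73  0.    0.89 -1.01]
```

Gripped: 13.5 mm on the 14 mm bar. Next, lift and carry it to a hover in front of the stand.

```bash
python3 -m inch '[{"tx":0,"ty":0,"tz":-2,"ax":0,"ay":0,"az":0,"jaw":0},{"tx":0,"ty":0,"tz":-4,"ax":0,"ay":0,"az":0,"jaw":0},{"tx":0,"ty":0,"tz":-5,"ax":0,"ay":0,"az":0,"jaw":0},{"tx":0,"ty":0,"tz":-5,"ax":0,"ay":0,"az":0,"jaw":0},{"tx":0,"ty":0,"tz":-4,"ax":0,"ay":0,"az":0,"jaw":0},{"tx":0,"ty":0,"tz":-1,"ax":0,"ay":0,"az":0,"jaw":0},{"tx":0,"ty":0,"tz":0,"ax":0,"ay":0,"az":0,"jaw":0}]'
python3 -m inch '[{"tx":-2,"ty":1,"tz":0,"ax":0,"ay":0,"az":0,"jaw":0},{"tx":-4.5,"ty":1.9,"tz":0,"ax":0,"ay":0,"az":0,"jaw":0},{"tx":-5.2,"ty":2.1,"tz":0,"ax":0,"ay":0,"az":0,"jaw":0},{"tx":-5.2,"ty":2.1,"tz":0,"ax":0,"ay":0,"az":0,"jaw":0},{"tx":-5.2,"ty":2.1,"tz":0,"ax":0,"ay":0,"az":0,"jaw":0},{"tx":-5.2,"ty":2.1,"tz":0,"ax":0,"ay":0,"az":0,"jaw":0},{"tx":-5.2,"ty":2.1,"tz":0,"ax":0,"ay":0,"az":0,"jaw":0},{"tx":-5.2,"ty":2.1,"tz":0,"ax":0,"ay":0,"az":0,"jaw":0},{"tx":-4,"ty":1.6,"tz":0,"ax":0,"ay":0,"az":0,"jaw":0},{"tx":-2,"ty":1,"tz":0,"ax":0,"ay":0,"az":0,"jaw":0},{"tx":0,"ty":0,"tz":0,"ax":0,"ay":0,"az":0,"jaw":0},{"tx":0,"ty":0,"tz":0,"ax":0,"ay":0,"az":0,"jaw":0}]'
python3 - <<'E'
from h import *
stat()
ex=np.array([np.cos(np.radians(-9.5)),np.sin(np.radians(-9.5))]); ey=np.array([-ex[1],ex[0]])
# stand from first pictures
for n in('scene','top'):
    z=np.load(f'last_{n}.npz'); im,d=z['im'].astype(int),z['d']; W=world(n,d)
    sx=W[...,:2]@ex; sy=W[...,:2]@ey; zz=W[...,2]
    m=(abs(sy+135)<85)&(sx>420)&(sx<620)&(zz>3)&(zz<175)
    print(n,m.sum())
    for zl in range(8,165,4):
        k=m&(zz>=zl)&(zz<zl+4)
        if k.sum()>8: print(zl+2,k.sum(),np.percentile(sx[k],[5,25,50,75,95]).round(1),np.median(im[k],axis=0))
# caddy now
for n in('scene','top'):
    im,d=grab(n,n+'1'); W=world(n,d)
    o=get_obs(); p=o['ee_pos']
    r=np.hypot(W[...,0]-p[0],W[...,1]-p[1])<95
    red=(im[...,0]>120)&(im[...,1]<90)&(im[...,2]<90)
    L=W-p; e1=np.array([.977,-.212]);e2=np.array([.212,.977])
    lx=L[...,:2]@e1; ly=L[...,:2]@e2
    g=red&r&(abs(L[...,2])<60)
    if g.sum(): print(n,'grip',g.sum(),'lx',np.percentile(lx[g],[1,50,99]).round(1),'ly',np.percentile(ly[g],[1,50,99]).round(1),'lz',np.percentile(L[...,2][g],[1,50,99]).round(1))
    b=r&(L[...,2]>-32)&(L[...,2]<-18)&~red
    print('rim',b.sum(),'lx',np.percentile(lx[b],[1,5,95,99]).round(1),'ly',np.percentile(ly[b],[1,99]).round(1))
    f=r&(L[...,2]>-115)&(L[...,2]<-40)&(lx>35)
    print('front face',f.sum(),np.percentile(lx[f],[5,25,50,75,95]).round(1) if f.any() else '')
E
```

```text
t: 7.55
ee_pos: [568.1, 219.1, 335.6]
orientation: [2.446, 1.972, 0.0]
ft_force: [0.5, 0.2, -3.9]
width: 13.7
t: 9.05
ee_pos: [652.2, -245.2, 334.7]
orientation: [-2.444, -1.971, 0.001]
ft_force: [0.1, 1.0, -2.7]
width: 13.7
9.05 p [ 652.2 -245.2  334.7] x [0.212 0.977 0.001] z [-0.002  0.001 -1.   ] yawx 77.8 F [ 0.1  1.  -2.7] M [ 0.02 -0.1  -0.02] w 13.7 q [-0.38  0.44  1.34  0.    1.36 -1.73]
scene 4587
10 1421 [445.1 463.7 556.6 573.8 588.2] [109. 107. 100.]
14 722 [445.7 462.9 553.1 572.3 586.8] [109. 108. 101.]
34 14 [558.8 559.4 559.7 560.  560.1] [86.5 84.  76. ]
38 51 [558.8 559.6 560.  560.3 560.9] [101.  97.  84.]
42 45 [559.1 559.8 560.4 560.5 561. ] [94. 90. 78.]
66 17 [568.7 569.2 569.6 570.1 570.3] [63. 59. 52.]
70 56 [568.6 569.8 570.3 570.6 571.2] [34. 31. 27.]
74 178 [559.9 562.8 566.4 569.6 571. ] [11.  10.5 11. ]
78 279 [559.5 561.2 565.  567.9 570.6] [12. 11. 12.]
82 55 [558.9 559.7 560.3 560.8 564.5] [101.  99.  79.]
86 14 [559.7 560.2 561.  561.3 561.7] [140.5 119.   69. ]
102 43 [559.  559.7 560.  560.8 561.3] [117.  97.  52.]
106 87 [559.  559.8 560.3 561.  
[... 2286 characters left out ...]
 550.8 551.8 569.6 572.4] [105. 102.  78.]
134 32 [529.  540.  550.2 551.1 551.9] [102.   96.5  88.5]
138 69 [525.8 531.3 540.8 551.2 552. ] [126. 120. 114.]
142 57 [527.4 533.7 542.2 550.1 552.1] [150. 142. 134.]
146 45 [538.1 545.6 550.9 551.4 555.2] [133. 126. 116.]
150 81 [550.5 551.6 553.2 556.7 559.6] [161. 150. 136.]
154 115 [550.9 552.4 554.4 556.8 558.5] [169. 160. 146.]
158 47 [551.6 553.6 555.5 556.8 557.7] [169. 159. 143.]
scene grip 58 lx [32.7 41.4 46. ] ly [-6.9 -2.5  5.3] lz [29.6 33.1 35.4]
rim 643 lx [-47.7 -45.7  50.8  51.5] ly [-60.6  58.6]
front face 1117 [48.9 50.  50.4 50.8 51.2]
rim 64 lx [-57.2 -54.   10.5  12.8] ly [49.5 59.5]
front face 6 [36.2 38.3 44.4 44.7 45. ]
```

View pics/scene1.png

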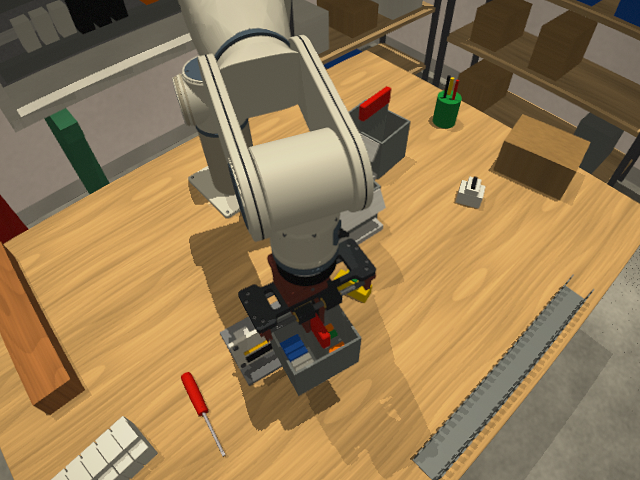

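The scene picture shows the caddy level in the gripper at px (315,340), in front of the stand and with its front face square to us. Now I'll refine the plate's height and yaw, and the caddy's yaw and offset in the hand.

Run:
```python
from h import *
# redo t=0 clouds saved as png only -> depth was overwritten; use current scene for caddy
z=np.load('last_scene.npz'); im,d=z['im'].astype(int),z['d']; W=world('scene',d)
p=get_obs()['ee_pos']; L=W-p
e1=np.array([.977,-.212]);e2=np.array([.212,.977]); lx=L[...,:2]@e1; ly=L[...,:2]@e2
f=(abs(lx-50)<4)&(abs(ly)<55)&(L[...,2]>-115)&(L[...,2]<-35)
A=np.c_[ly[f],L[...,2][f],np.ones(f.sum())]; c=np.linalg.lstsq(A,lx[f],rcond=None)[0]; print('front: lx=%.4f*ly+%.4f*lz+%.2f'%tuple(c),f.sum())
q=(abs(lx)<70)&(abs(ly)<75)&(L[...,2]>-140)&(L[...,2]<-15)&f.any()
h=(lx>40)&(lx<56)&(abs(ly)<70)&(L[...,2]>-150)&(L[...,2]<0); print('front z range',np.percentile(L[...,2][h],[.5,1,5,95,99,99.5]).round(1),'y',np.percentile(ly[h],[.5,1,99,99.5]).round(1))
# stand parts still visible
a=np.radians(-9.5);ex=np.array([np.cos(a),np.sin(a)]); ey=np.array([-ex[1],ex[0]])
sx=W[...,:2]@ex; sy=W[...,:2]@ey; zz=W[...,2]
def rep(t,k): print(t,k.sum(),np.percentile(zz[k],[5,25,50,75,95]).round(1) if k.any() else '', np.percentile(sy[k],[1,99]).round(1) if k.any() else '')
w=abs(sy+135)<120
rep('platetop',w&(sx>553.5)&(sx<558.5)&(zz>140)&(zz<165)); rep('base',w&(sx>572)&(sx<588)&(zz>5)&(zz<20)); rep('bench',(sx>600)&(sx<640)&(sy>-350)&(sy<-300)&(abs(zz)<15))
y=(im[...,0]>150)&(im[...,2]<80)&(im[...,1]>100)&w&(sx>555)&(sx<580); rep('yellow',y)
rep('keepertop',w&(sx>562)&(sx<568)&(zz>60)&(zz<90)); rep('keeperfront',w&(sx>569)&(sx<573)&(zz>55)&(zz<90))
k=w&(abs(sx-560)<2.5)&(zz>126)&(zz<150); A=np.c_[sy[k]+135,zz[k]-110,np.ones(k.sum())]; print('plate',k.sum(),np.linalg.lstsq(A,sx[k],rcond=None)[0])
```

```text
front: lx=-0.0046*ly+0.0030*lz+50.47 1050
front z range [-126.5 -125.5 -119.8  -26.4  -15.4   -7.6] y [-60.7 -60.6  57.6  58.1]
platetop 76 [148.1 151.3 152.3 153.6 154.8] [-253.9 -196.4]
base 255 [ 8.1  9.9 11.1 12.2 13.8] [-253.9 -172.4]
bench 440 [-3.5 -2.1 -1.1  0.2  1.8] [-349.4 -300.7]
yellow 63 [ 85.2 118.6 121.4 122.3 124.3] [-224.7 -181.5]
keepertop 77 [74.  75.3 76.4 77.6 79.9] [-252.3 -176.2]
keeperfront 50 [68.5 70.4 73.9 75.9 78.5] [-235.7 -177. ]
plate 157 [9.13487742e-03 1.35252070e-02 5.60322685e+02]
```

```bash
cat >> h.py <<'E'
P0=np.array([530.4,-225.2,111.4]); YAW=-9.8
def goal(ex,ez,phi,dx=0,dz=0,dy=0):
    t=np.radians(phi); c,s=np.cos(t),np.sin(t)
    v=np.array([ex+68.3*c-63.5*s+dx, dy, ez+68.3*s+63.5*c+dz])
    return P0+R.from_euler('z',YAW,degrees=True).apply(v), Rd(YAW,phi)
def where():
    """measured: tip, E in stand frame"""
    o=get_obs(); Rt=R.from_rotvec(o['orientation'])
    S=R.from_euler('z',YAW,degrees=True); Rl=(S.inv()*Rt).as_matrix()
    phi=np.degrees(np.arctan2(Rl[2,1],Rl[0,1])); t=np.radians(phi)
    v=S.inv().apply(o['ee_pos']-P0)
    print('t%.2f tip %.2f E %s y %.1f F(stand) %s M %s w %.1f'%(o['t'],phi,np.round([v[0]-68.3*np.cos(t)+63.5*np.sin(t),v[2]-68.3*np.sin(t)-63.5*np.cos(t)],2),v[1],S.inv().apply(o['ft_force']).round(2),S.inv().apply(o['moment']).round(2),o['width']))
E
python3 - <<'E'
from h import *
where(); g=goal(40,40,0); to(*g)
E
```

```text
t9.15 tip -0.04 E [ 55.34 160.64] y 1.5 F(stand) [ 0.6   0.04 -3.78] M [ 0.07 -0.15  0.02] w 13.9
shift [-0.22 -1.52 12.06] turn [-0.04 -0.02 -2.36]
```

```bash
python3 -m inch '[{"tx":0,"ty":0,"tz":0,"ax":0,"ay":0,"az":-2.36,"jaw":0},{"tx":0,"ty":0,"tz":0,"ax":-4,"ay":0,"az":0,"jaw":0},{"tx":0,"ty":0,"tz":0,"ax":-5,"ay":0,"az":0,"jaw":0},{"tx":0,"ty":0,"tz":0,"ax":-6,"ay":0,"az":0,"jaw":0},{"tx":0,"ty":0,"tz":0,"ax":-6,"ay":0,"az":0,"jaw":0},{"tx":0,"ty":0,"tz":0,"ax":-4,"ay":0,"az":0,"jaw":0},{"tx":0,"ty":0,"tz":0,"ax":0,"ay":0,"az":0,"jaw":0},{"tx":0,"ty":0,"tz":0,"ax":0,"ay":0,"az":0,"jaw":0}]'
python3 - <<'E'
from h import *
where(); to(*goal(9,40,25)); to(*goal(9,22,25))
E
```

```text
t: 10.15
ee_pos: [653.0, -245.5, 336.2]
orientation: [2.128, 1.791, 0.396]
ft_force: [-0.1, -0.7, -3.3]
width: 14.0
t10.15 tip 24.95 E [ 89.1  138.37] y 0.8 F(stand) [ 0.02 -0.74 -3.31] M [ 0.03  0.44 -0.04] w 14.0
shift [ -0.09 -11.42   5.53] turn [-0.05  0.02 -0.02]
shift [ -0.09 -12.18   7.17] turn [-0.05  0.02 -0.02]
```

```bash
python3 -m inch '[{"tx":-0.09,"ty":-2.5,"tz":1.2,"ax":0,"ay":0,"az":0,"jaw":0},{"tx":0,"ty":-3.5,"tz":1.7,"ax":0,"ay":0,"az":0,"jaw":0},{"tx":0,"ty":-3.5,"tz":1.7,"ax":0,"ay":0,"az":0,"jaw":0},{"tx":0,"ty":-1.9,"tz":0.9,"ax":0,"ay":0,"az":0,"jaw":0},{"tx":0,"ty":0,"tz":0,"ax":0,"ay":0,"az":0,"jaw":0},{"tx":0,"ty":0,"tz":0,"ax":0,"ay":0,"az":0,"jaw":0}]'
python3 - <<'E'
from h import *
where()
im,d=grab('scene'); W=world('scene',d)
cv2.imwrite('pics/s2.png',cv2.resize(im[230:430,200:440],None,fx=3,fy=3,interpolation=cv2.INTER_CUBIC)[:,:,::-1])
S=R.from_euler('z',YAW,degrees=True); V=S.inv().apply((W-P0).reshape(-1,3)).reshape(W.shape)
o=get_obs(); v=S.inv().apply(o['ee_pos']-P0); Rt=S.inv()*R.from_rotvec(o['orientation'])
T=Rt.inv().apply((V-v).reshape(-1,3)).reshape(W.shape)  # tool frame: y fwd, z down
f=(abs(T[...,1]-50)<9)&(abs(T[...,0])<55)&(T[...,2]>35)&(T[...,2]<115)
A=np.c_[T[...,0][f],T[...,2][f]-75,np.ones(f.sum())]
for i in range(3):
    c=np.linalg.lstsq(A,T[...,1][f],rcond=None)[0]; r=abs(T[...,1]-(c[0]*T[...,0]+c[1]*(T[...,2]-75)+c[2])); f=(r<2)&(abs(T[...,0])<55)&(T[...,2]>35)&(T[...,2]<115); A=np.c_[T[...,0][f],T[...,2][f]-75,np.ones(f.sum())]
print('front in tool: ',c,f.sum(),'tilt slip deg',np.degrees(c[1]))
h=(abs(T[...,1]-46)<9)&(abs(T[...,0])<70)&(T[...,2]>0)&(T[...,2]<150)
print('z',np.percentile(T[...,2][h],[1,5,95,99]).round(1),'x',np.percentile(T[...,0][h],[1,99]).round(1))
E
```

```text
t: 10.9
ee_pos: [575.2, -233.8, 239.0]
orientation: [2.126, 1.789, 0.398]
ft_force: [-0.1, 0.1, -2.6]
width: 13.5
t10.90 tip 25.10 E [10.74 41.08] y -0.8 F(stand) [-0.11  0.05 -2.59] M [0.08 0.4  0.02] w 13.5
front in tool:  [-4.45880074e-03 -3.20310046e-03  5.02018894e+01] 1800 tilt slip deg -0.1835241375792738
z [ 13.2  26.5 120.  124.9] x [-60.1  57.7]
```

View pics/s2.png

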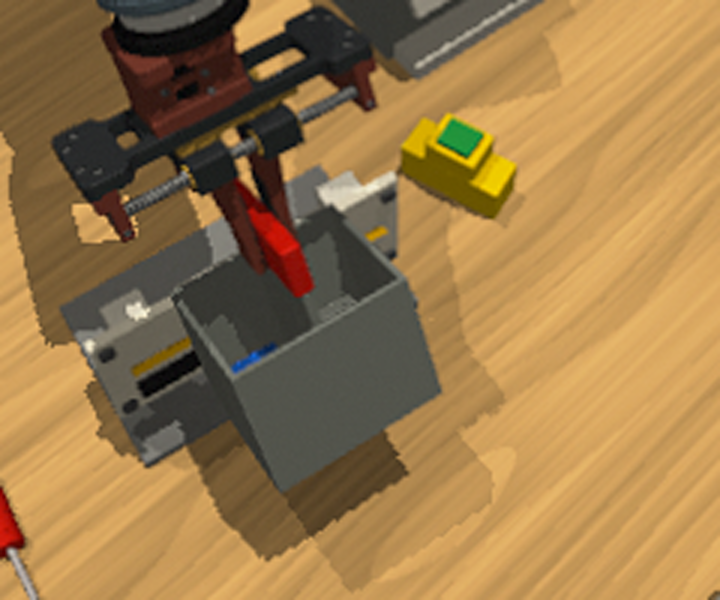

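The caddy is tipped 25° and centred in front of the cleat, with no slip in the hand. The front face spans crop px (235,370) to (440,390), and the cleat's ends show on both sides at (160,360) and (375,235). Next, lower toward the cleat.

```bash
python3 -m inch '[{"tx":0,"ty":-0.37,"tz":0.64,"ax":0,"ay":0,"az":0,"jaw":0},{"tx":0,"ty":-0.37,"tz":0.64,"ax":0,"ay":0,"az":0,"jaw":0},{"tx":0,"ty":-0.37,"tz":0.64,"ax":0,"ay":0,"az":0,"jaw":0},{"tx":0,"ty":0,"tz":0,"ax":0,"ay":0,"az":0,"jaw":0},{"tx":0,"ty":0,"tz":0,"ax":0,"ay":0,"az":0,"jaw":0}]'
python3 -c "
from h import *
where(); to(*goal(8.5,10,25))"
python3 -m inch '[{"tx":0,"ty":0,"tz":0,"ax":0,"ay":0,"az":0,"jaw":0}]'
python3 -c "
from h import *
where(); to(*goal(8.5,10,25))"
```

```text
t: 11.58
ee_pos: [571.8, -233.0, 215.6]
orientation: [2.128, 1.789, 0.397]
ft_force: [0.2, 0.1, -3.0]
width: 14.3
t11.57 tip 25.00 E [ 7.06 17.76] y -0.6 F(stand) [ 0.21  0.14 -3.01] M [0.03 0.38 0.03] w 14.3
shift [ 0.06 -0.2   0.76] turn [ 0.    0.04 -0.08]
t: 11.7
ee_pos: [571.9, -233.1, 215.9]
orientation: [2.128, 1.789, 0.397]
ft_force: [0.3, 0.5, -3.8]
width: 13.7
t11.70 tip 25.03 E [ 7.23 18.03] y -0.7 F(stand) [ 0.25  0.56 -3.76] M [0.05 0.48 0.04] w 13.7
shift [ 0.07 -0.22  0.78] turn [ 0.03  0.04 -0.07]
```

```bash
python3 -m inch '[{"tx":0,"ty":0.13,"tz":0.06,"ax":0,"ay":0,"az":0,"jaw":0},{"tx":0,"ty":-0.14,"tz":0.3,"ax":0,"ay":0,"az":0,"jaw":0},{"tx":0,"ty":-0.14,"tz":0.3,"ax":0,"ay":0,"az":0,"jaw":0},{"tx":0,"ty":-0.1,"tz":0.2,"ax":0,"ay":0,"az":0,"jaw":0},{"tx":0,"ty":0,"tz":0,"ax":0,"ay":0,"az":0,"jaw":0}]'
python3 -c "
from h import *
where()"
python3 -m inch '[{"tx":0,"ty":-0.04,"tz":0.09,"ax":0,"ay":0,"az":0,"jaw":0},{"tx":0,"ty":0,"tz":0,"ax":0,"ay":0,"az":0,"jaw":0}]' >/dev/null
python3 -c "
from h import *
where()"
```

```text
t: 12.32
ee_pos: [572.9, -233.1, 206.3]
orientation: [2.129, 1.79, 0.396]
ft_force: [0.1, -0.4, -4.0]
width: 13.8
t12.32 tip 24.96 E [8.06 8.52] y -0.5 F(stand) [ 0.13 -0.43 -3.97] M [0.05 0.4  0.02] w 13.8
t12.57 tip 25.00 E [8.37 7.93] y -0.6 F(stand) [ 0.15 -0.17 -4.27] M [0.04 0.45 0.01] w 14.2
```

```bash
python3 -m inch '[{"tx":0,"ty":-0.04,"tz":0.09,"ax":0,"ay":0,"az":0,"jaw":0},{"tx":0,"ty":0,"tz":0,"ax":0,"ay":0,"az":0,"jaw":0}]' >/dev/null
python3 -c "
from h import *
where()"
python3 -m inch '[{"tx":0,"ty":-0.04,"tz":0.09,"ax":0,"ay":0,"az":0,"jaw":0},{"tx":0,"ty":0,"tz":0,"ax":0,"ay":0,"az":0,"jaw":0}]' >/dev/null
python3 -c "
from h import *
where()"
python3 -m inch '[{"tx":0,"ty":-0.04,"tz":0.09,"ax":0,"ay":0,"az":0,"jaw":0},{"tx":0,"ty":0,"tz":0,"ax":0,"ay":0,"az":0,"jaw":0}]' >/dev/null
python3 -c "
from h import *
where()"
```

```text
t12.82 tip 25.00 E [8.32 6.87] y -0.6 F(stand) [ 0.18 -0.76 -3.14] M [0.07 0.48 0.01] w 14.2
t13.07 tip 24.99 E [8.29 5.91] y -0.6 F(stand) [-1.13 -0.4  -2.85] M [0.14 0.56 0.03] w 13.6
t13.32 tip 24.99 E [8.24 5.01] y -0.6 F(stand) [-2.27  0.26 -0.63] M [0.14 0.86 0.04] w 13.9
```

Contact is felt at about 6 mm above my line estimate at x = 8.3, so the true line is near 112 mm, within my estimate. Next, ease off the cleat and slide down toward the plate.

```bash
python3 -m inch '[{"tx":0,"ty":-0.09,"tz":-0.04,"ax":0,"ay":0,"az":0,"jaw":0},{"tx":0,"ty":0,"tz":0,"ax":0,"ay":0,"az":0,"jaw":0}]' >/dev/null
python3 -c "
from h import *
where()"
python3 -m inch '[{"tx":0,"ty":-0.1,"tz":0.07,"ax":0,"ay":0,"az":0,"jaw":0},{"tx":0,"ty":0,"tz":0,"ax":0,"ay":0,"az":0,"jaw":0}]' >/dev/null
python3 -c "
from h import *
where()"
python3 -m inch '[{"tx":0,"ty":-0.1,"tz":0.07,"ax":0,"ay":0,"az":0,"jaw":0},{"tx":0,"ty":0,"tz":0,"ax":0,"ay":0,"az":0,"jaw":0}]' >/dev/null
python3 -c "
from h import *
where()"
```

```text
t13.57 tip 25.00 E [7.38 4.79] y -0.6 F(stand) [ 0.93  0.42 -4.32] M [0.09 0.49 0.03] w 13.9
t13.82 tip 24.98 E [6.67 3.66] y -0.6 F(stand) [-0.01 -0.31 -3.69] M [0.04 0.45 0.  ] w 13.9
t14.07 tip 24.99 E [6.1 2.7] y -0.6 F(stand) [ 0.41  0.36 -3.77] M [0.07 0.42 0.  ] w 13.9
```

```bash
python3 -m inch '[{"tx":0,"ty":-0.08,"tz":0.06,"ax":0,"ay":0,"az":0,"jaw":0},{"tx":0,"ty":0,"tz":0,"ax":0,"ay":0,"az":0,"jaw":0}]' >/dev/null
python3 -c "
from h import *
where()"
python3 -m inch '[{"tx":0,"ty":-0.08,"tz":0.06,"ax":0,"ay":0,"az":0,"jaw":0},{"tx":0,"ty":0,"tz":0,"ax":0,"ay":0,"az":0,"jaw":0}]' >/dev/null
python3 -c "
from h import *
where()"
```

```text
t14.32 tip 25.02 E [5.94 2.02] y -0.7 F(stand) [ 0.94 -0.23 -3.3 ] M [0.11 0.29 0.02] w 14.1
t14.57 tip 25.07 E [5.82 1.48] y -0.7 F(stand) [ 2.12  0.3  -1.92] M [0.11 0.03 0.24] w 14.1
```

Plate contact at E.x ≈ 6.0 matches the prediction (5.98), so the seat position is confirmed. Next, plan the swing with the strip edge kept slightly loose in the V.

Run:
```python
from h import *
def pose(phi,l=0.3,z0=1.3):
    t=np.radians(phi); x=5.2*np.cos(t)+3*np.sin(t)+l
    return goal(x,(x-5.2)*1.732+z0,phi)
to(*pose(25))
ph=[25,21.5,18,14.5,11,8,5.5,3.5,2,1,0]
for a,b in zip(ph,ph[1:]):
    (pa,Ra),(pb,Rb)=pose(a),pose(b)
    print(a,b,(Ra.inv().apply(pb-pa)/10).round(3),np.degrees((Ra.inv()*Rb).as_rotvec()).round(2))
```

```text
shift [ 0.07  0.12 -0.13] turn [ 0.07  0.06 -0.07]
25 21.5 [0.    0.368 0.434] [ 3.5 -0.  -0. ]
21.5 18 [-0.     0.365  0.437] [ 3.5 -0.   0. ]
18 14.5 [0.    0.362 0.44 ] [ 3.5  0.  -0. ]
14.5 11 [-0.     0.36   0.444] [ 3.5 -0.   0. ]
11 8 [-0.     0.309  0.383] [3. 0. 0.]
8 5.5 [0.    0.258 0.32 ] [ 2.5 -0.   0. ]
5.5 3.5 [0.    0.207 0.257] [ 2.  0. -0.]
3.5 2 [-0.     0.156  0.193] [ 1.5  0.  -0. ]
2 1 [-0.     0.104  0.129] [ 1. -0.  0.]
1 0 [-0.     0.104  0.129] [1. 0. 0.]
```

```bash
python3 -m inch '[{"tx":0.05,"ty":0.12,"tz":-0.13,"ax":0,"ay":0,"az":0,"jaw":0},{"tx":0,"ty":0,"tz":0,"ax":0,"ay":0,"az":0,"jaw":0}]' >/dev/null
python3 -c "
from h import *
where()"
python3 -m inch '[{"tx":0,"ty":0.368,"tz":0.434,"ax":3.5,"ay":0,"az":0,"jaw":0},{"tx":0,"ty":0,"tz":0,"ax":0,"ay":0,"az":0,"jaw":0}]' >/dev/null
python3 -c "
from h import *
where()"
python3 -m inch '[{"tx":0,"ty":0.365,"tz":0.437,"ax":3.5,"ay":0,"az":0,"jaw":0},{"tx":0,"ty":0,"tz":0,"ax":0,"ay":0,"az":0,"jaw":0}]' >/dev/null
python3 -c "
from h import *
where()"
```

```text
t14.82 tip 25.00 E [5.86 2.81] y -0.1 F(stand) [ 0.87  0.27 -3.47] M [0.02 0.05 0.04] w 13.5
t15.07 tip 21.50 E [6.25 2.75] y -0.1 F(stand) [ 0.26  0.1  -4.41] M [ 0.11  0.37 -0.01] w 13.8
t15.32 tip 18.01 E [5.74 2.25] y 0.1 F(stand) [ 0.88  0.24 -3.85] M [0.11 0.27 0.01] w 13.9
```

```bash
python3 -m inch '[{"tx":0,"ty":0.392,"tz":0.44,"ax":3.5,"ay":0,"az":0,"jaw":0},{"tx":0,"ty":0,"tz":0,"ax":0,"ay":0,"az":0,"jaw":0}]' >/dev/null
python3 -c "
from h import *
where()"
python3 -m inch '[{"tx":0,"ty":0.36,"tz":0.444,"ax":3.5,"ay":0,"az":0,"jaw":0},{"tx":0,"ty":0,"tz":0,"ax":0,"ay":0,"az":0,"jaw":0}]' >/dev/null
python3 -c "
from h import *
where()"
python3 -m inch '[{"tx":0,"ty":0.309,"tz":0.383,"ax":3,"ay":0,"az":0,"jaw":0},{"tx":0,"ty":0,"tz":0,"ax":0,"ay":0,"az":0,"jaw":0}]' >/dev/null
python3 -c "
from h import *
where()"
```

```text
t15.57 tip 14.52 E [5.64 2.05] y 0.1 F(stand) [-0.34 -0.28 -3.81] M [0.07 0.23 0.02] w 13.8
t15.82 tip 11.04 E [5.44 1.82] y 0.2 F(stand) [-0.01 -1.3  -4.39] M [ 0.03  0.08 -0.03] w 13.8
t16.07 tip 8.05 E [5.25 1.64] y 0.1 F(stand) [ 0.28 -0.59 -4.32] M [ 0.05  0.09 -0.01] w 13.9
```

```bash
python3 -m inch '[{"tx":0,"ty":0.27,"tz":0.32,"ax":2.5,"ay":0,"az":0,"jaw":0},{"tx":0,"ty":0,"tz":0,"ax":0,"ay":0,"az":0,"jaw":0}]' >/dev/null
python3 -c "
from h import *
where()"
python3 -m inch '[{"tx":0,"ty":0.207,"tz":0.257,"ax":2,"ay":0,"az":0,"jaw":0},{"tx":0,"ty":0,"tz":0,"ax":0,"ay":0,"az":0,"jaw":0}]' >/dev/null
python3 -c "
from h import *
where()"
python3 -m inch '[{"tx":0,"ty":0.156,"tz":0.193,"ax":1.5,"ay":0,"az":0,"jaw":0},{"tx":0,"ty":0,"tz":0,"ax":0,"ay":0,"az":0,"jaw":0}]' >/dev/null
python3 -c "
from h import *
where()"
```

```text
t16.32 tip 5.54 E [5.18 1.5 ] y 0.0 F(stand) [-0.57 -0.9  -4.01] M [ 0.16 -0.07 -0.  ] w 13.7
t16.57 tip 3.54 E [5.11 1.46] y -0.0 F(stand) [ 0.16 -0.16 -3.51] M [ 0.04 -0.05  0.01] w 14.3
t16.82 tip 1.97 E [5.32 1.58] y -0.1 F(stand) [-0.99  0.62 -3.35] M [0.11 0.14 0.  ] w 13.9
```

```bash
python3 -m inch '[{"tx":0,"ty":0.104,"tz":0.129,"ax":1,"ay":0,"az":0,"jaw":0},{"tx":0,"ty":0,"tz":0,"ax":0,"ay":0,"az":0,"jaw":0}]' >/dev/null
python3 -c "
from h import *
where()"
python3 -m inch '[{"tx":0,"ty":0.104,"tz":0.129,"ax":1,"ay":0,"az":0,"jaw":0},{"tx":0,"ty":0,"tz":0,"ax":0,"ay":0,"az":0,"jaw":0}]' >/dev/null
python3 -c "
from h import *
where()"
```

```text
t17.07 tip 0.95 E [5.33 1.52] y -0.1 F(stand) [-1.89 -1.   -2.55] M [0.12 0.28 0.01] w 13.8
t17.32 tip -0.07 E [5.24 1.41] y -0.1 F(stand) [-1.82 -0.19 -1.95] M [0.19 0.41 0.09] w 13.6
```

```bash
python3 -m inch '[{"tx":0,"ty":-0.04,"tz":0.03,"ax":0,"ay":0,"az":0,"jaw":0},{"tx":0,"ty":0,"tz":0,"ax":0,"ay":0,"az":0,"jaw":0}]' >/dev/null
python3 -c "
from h import *
where()"
python3 -m inch '[{"tx":0,"ty":-0.03,"tz":0.04,"ax":0,"ay":0,"az":0,"jaw":0},{"tx":0,"ty":0,"tz":0,"ax":0,"ay":0,"az":0,"jaw":0}]' >/dev/null
python3 - <<'E'
from h import *
where()
im,d=grab('scene'); W=world('scene',d)
cv2.imwrite('pics/s3.png',cv2.resize(im[230:430,200:440],None,fx=3,fy=3,interpolation=cv2.INTER_CUBIC)[:,:,::-1])
S=R.from_euler('z',YAW,degrees=True); V=S.inv().apply((W-P0).reshape(-1,3)).reshape(W.shape)
f=(abs(V[...,0]-124)<6)&(abs(V[...,1])<52)&(V[...,2]>-50)&(V[...,2]<25)
A=np.c_[V[...,1][f],V[...,2][f],np.ones(f.sum())]; c=np.linalg.lstsq(A,V[...,0][f],rcond=None)[0]; print('front face',c,'tip deg',np.degrees(-c[1]),'yaw err',np.degrees(-c[0]))
E
```

```text
t17.57 tip 0.01 E [5.03 1.22] y -0.1 F(stand) [-0.53  1.34 -2.66] M [0.11 0.17 0.  ] w 13.7
t17.82 tip 0.02 E [4.83 0.88] y -0.1 F(stand) [-0.55  0.3  -2.02] M [0.16 0.1  0.02] w 14.1
front face [-1.23304805e-02 -9.14623294e-04  1.23792531e+02] tip deg 0.05240405460323998 yaw err 0.7064844904839074
```

View pics/s3.png

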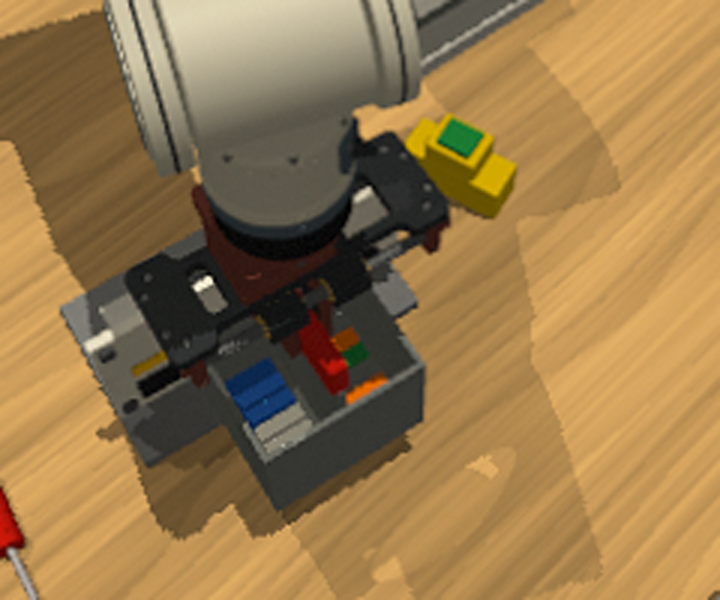

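Level and hooked. The tray is over the cleat with its front face at crop px (340,430), level within 0.1°. A little further down to feel the seat firmly.

```bash
python3 -m inch '[{"tx":0,"ty":-0.02,"tz":0.05,"ax":0,"ay":0,"az":0,"jaw":0},{"tx":0,"ty":0,"tz":0,"ax":0,"ay":0,"az":0,"jaw":0}]' >/dev/null
python3 -c "
from h import *
where()"
python3 -m inch '[{"tx":0,"ty":0,"tz":0.05,"ax":0,"ay":0,"az":0,"jaw":0},{"tx":0,"ty":0,"tz":0,"ax":0,"ay":0,"az":0,"jaw":0}]' >/dev/null
python3 -c "
from h import *
where()"
```

```text
t18.12 tip 0.03 E [4.72 0.5 ] y -0.1 F(stand) [ 0.32  0.12 -0.42] M [0.29 0.14 0.13] w 14.1
t18.38 tip 0.02 E [4.73 0.12] y -0.1 F(stand) [-1.08 -0.01  2.48] M [0.37 0.33 0.17] w 14.0
```

```bash
python3 -m inch '[{"tx":0,"ty":0,"tz":-0.04,"ax":0,"ay":0,"az":-0.4,"jaw":0},{"tx":0,"ty":0,"tz":0,"ax":0,"ay":0,"az":0,"jaw":0}]' >/dev/null
python3 -c "
from h import *
where()"
python3 -m inch '[{"tx":0,"ty":0,"tz":0,"ax":0,"ay":0,"az":-0.4,"jaw":0},{"tx":0,"ty":0,"tz":0,"ax":0,"ay":0,"az":0,"jaw":0}]' >/dev/null
python3 -c "
from h import *
where()"
```

```text
t18.62 tip 0.01 E [ 4.56 -0.05] y -0.1 F(stand) [-0.18  1.45 -2.27] M [ 0.17 -0.01 -0.03] w 14.2
t18.88 tip -0.01 E [ 4.46 -0.01] y -0.0 F(stand) [-0.9   1.29 -2.01] M [ 0.28 -0.11 -0.37] w 13.8
```

```bash
python3 -m inch '[{"tx":0,"ty":0,"tz":0.05,"ax":0,"ay":0,"az":0.35,"jaw":0},{"tx":0,"ty":0,"tz":0,"ax":0,"ay":0,"az":0,"jaw":0}]' >/dev/null
python3 -c "
from h import *
where()"
python3 -m inch '[{"tx":0,"ty":0,"tz":0.04,"ax":0,"ay":0,"az":0,"jaw":0},{"tx":0,"ty":0,"tz":0,"ax":0,"ay":0,"az":0,"jaw":0}]' >/dev/null
python3 -c "
from h import *
where()"
```

```text
t19.12 tip 0.01 E [ 4.6  -0.12] y -0.1 F(stand) [-0.19  1.01  0.21] M [ 0.32  0.09 -0.1 ] w 14.0
t19.38 tip 0.03 E [ 4.73 -0.25] y -0.2 F(stand) [-0.4   1.32  4.04] M [ 0.36  0.43 -0.11] w 13.8
```

Firm seat at about 8 N. Back off slightly, then release.

```bash
python3 -m inch '[{"tx":0,"ty":0,"tz":-0.05,"ax":0,"ay":0,"az":0,"jaw":0},{"tx":0,"ty":0,"tz":0,"ax":0,"ay":0,"az":0,"jaw":0}]' >/dev/null
python3 -c "
from h import *
where()"
python3 -m inch '[{"tx":0,"ty":0,"tz":0,"ax":0,"ay":0,"az":0,"jaw":0.2},{"tx":0,"ty":0,"tz":0,"ax":0,"ay":0,"az":0,"jaw":0.3},{"tx":0,"ty":0,"tz":0,"ax":0,"ay":0,"az":0,"jaw":0.5},{"tx":0,"ty":0,"tz":0,"ax":0,"ay":0,"az":0,"jaw":0.5},{"tx":0,"ty":0,"tz":0,"ax":0,"ay":0,"az":0,"jaw":0.5},{"tx":0,"ty":0,"tz":0,"ax":0,"ay":0,"az":0,"jaw":0.5}]'
python3 - <<'E'
from h import *
where()
im,d=grab('scene'); W=world('scene',d)
S=R.from_euler('z',YAW,degrees=True); V=S.inv().apply((W-P0).reshape(-1,3)).reshape(W.shape)
f=(abs(V[...,0]-124)<6)&(abs(V[...,1])<52)&(V[...,2]>-50)&(V[...,2]<25)
A=np.c_[V[...,1][f],V[...,2][f],np.ones(f.sum())]; c=np.linalg.lstsq(A,V[...,0][f],rcond=None)[0]; print('front face',c,'tip deg',np.degrees(-c[1]),'yaw err',np.degrees(-c[0]))
E
```

```text
t19.62 tip 0.01 E [ 4.61 -0.2 ] y -0.1 F(stand) [-0.08  1.48  1.49] M [ 0.33  0.16 -0.1 ] w 13.7
t: 20.38
ee_pos: [602.1, -237.7, 174.7]
orientation: [-2.397, -2.031, 0.0]
ft_force: [0.3, -0.2, -0.2]
width: 43.7
t20.38 tip -0.00 E [ 4.5  -0.22] y -0.1 F(stand) [ 0.35 -0.17 -0.23] M [ 0.04 -0.15 -0.01] w 43.7
front face [-1.68573779e-02  3.34788699e-03  1.23459823e+02] tip deg -0.1918197945861496 yaw err 0.9658566099592076
```

Released, and the caddy holds itself level. Withdraw straight up and check.

```bash
python3 -m inch '[{"tx":0,"ty":0,"tz":-1,"ax":0,"ay":0,"az":0,"jaw":0.5},{"tx":0,"ty":0,"tz":-2,"ax":0,"ay":0,"az":0,"jaw":0.5},{"tx":0,"ty":0,"tz":-4,"ax":0,"ay":0,"az":0,"jaw":0.5},{"tx":0,"ty":0,"tz":-5,"ax":0,"ay":0,"az":0,"jaw":0.5},{"tx":0,"ty":-5,"tz":-3,"ax":0,"ay":0,"az":0,"jaw":0.5},{"tx":0,"ty":-5,"tz":-2,"ax":0,"ay":0,"az":0,"jaw":0.5},{"tx":0,"ty":-5,"tz":0,"ax":0,"ay":0,"az":0,"jaw":0.5},{"tx":0,"ty":-5,"tz":0,"ax":0,"ay":0,"az":0,"jaw":0.5},{"tx":0,"ty":0,"tz":0,"ax":0,"ay":0,"az":0,"jaw":0.5},{"tx":0,"ty":0,"tz":0,"ax":0,"ay":0,"az":0,"jaw":0.5}]'
python3 - <<'E'
from h import *
im,d=grab('scene'); W=world('scene',d)
cv2.imwrite('pics/s4.png',cv2.resize(im[230:430,200:440],None,fx=3,fy=3,interpolation=cv2.INTER_CUBIC)[:,:,::-1])
S=R.from_euler('z',YAW,degrees=True); V=S.inv().apply((W-P0).reshape(-1,3)).reshape(W.shape)
f=(abs(V[...,0]-124)<6)&(abs(V[...,1])<52)&(V[...,2]>-50)&(V[...,2]<25)
A=np.c_[V[...,1][f],V[...,2][f],np.ones(f.sum())]; c=np.linalg.lstsq(A,V[...,0][f],rcond=None)[0]; print('front face',c,'tip deg',np.degrees(-c[1]),'yaw err',np.degrees(-c[0]))
h=(abs(V[...,0]-124)<5)&(abs(V[...,1])<75)&(V[...,2]>-90)&(V[...,2]<60); print('front z',np.percentile(V[...,2][h],[1,99]),'y',np.percentile(V[...,1][h],[1,99]))
k=(abs(V[...,0])<4)&(abs(V[...,1])<115)&(V[...,2]>-70)&(V[...,2]<38); B=np.c_[V[...,1][k],np.ones(k.sum())]; print('plate',k.sum(),np.linalg.lstsq(B,V[...,0][k],rcond=None)[0])
for t in('relay','breaker','driver'):
    m=masks_of('scene',t)
    if m: p=W[m[0]['pixels']]; print(t,m[0]['score'],np.nanmedian(p,axis=0).round())
E
```

```text
t: 21.68
ee_pos: [405.8, -205.4, 346.3]
orientation: [2.395, 2.029, 0.002]
ft_force: [-0.7, -0.5, -0.3]
width: 43.7
front face [-1.76728644e-02  5.02047834e-03  1.23496200e+02] tip deg -0.28765221990325596 yaw err 1.0125805399428083
front z [-62.5328339   39.49471457] y [-60.00855     57.88275479]
plate 1201 [-0.00672144 -0.33016446]
relay 0.69 [526. -20.  40.]
breaker 0.9 [536. 442.  43.]
driver 0.82 [ 492. -452.   22.]
```

View pics/s4.png

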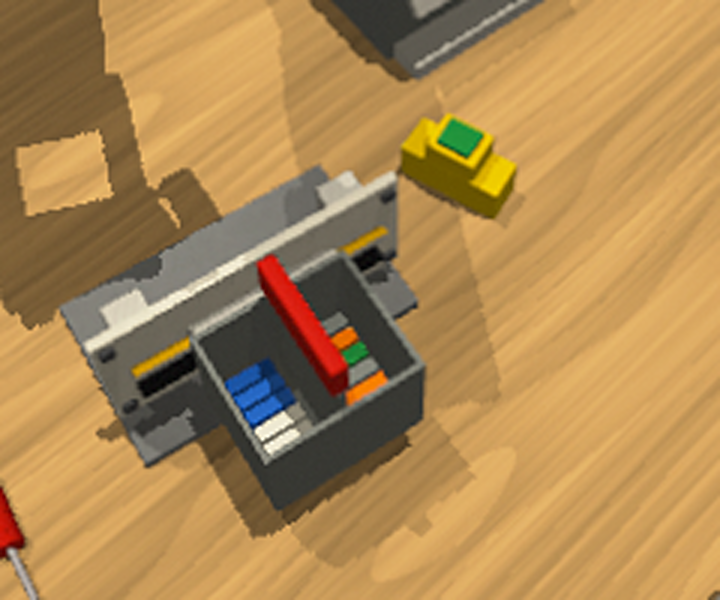

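The caddy hangs level and centred on the cleat, with the red grip at crop px (305,325) and equal lengths of cleat showing at (160,357) and (365,240). The bystanders haven't moved and the arm is clear, so I'm handing in.

```bash
python3 -c "
from h import *
print(ctrl.close_job())"
```

```text
the job is handed in; nothing more can be done
None
```

The smallest caddy is hanging on the cleat about midway along. I let go of it and handed the job in at about 22 s.

**How it went:** I lifted it by the red grip, tipped its front up 25° and lowered the strip behind the cleat. I felt first the cleat and then the plate, each at about 2–4 N. I then swung it level in small steps. The seat felt firm at about 8 N, so I backed off slightly before releasing. That put the seat line at roughly 111–112 mm.

**Last checks, with the arm clear:**
- **Level:** the front face reads −0.3° from upright, meaning the foot has settled toward the plate. The foot itself is hidden behind the tray, so I could not see it directly; this comes from the tray's level, its height and the forces felt.
- **Position:** it is centred along the cleat to within about 1 mm, and its underside is 62 mm below the seat line, as it should be when home.
- **Other parts:** the relay, breaker and driver measure the same positions as at the start.

**One disagreement:** the camera shows the caddy turned about 0.6° relative to the plate. About 0.3° of that is a bias I had already seen in the caddy measurement, and the rest is within measuring noise.

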